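# Set and close a quick-release clamp on a square tube

### The arm

A 6-joint arm with a two-finger parallel gripper is mounted at the origin on a cart in front of the work surface, level with it; the furniture and walls round the work are solid. World frame = base frame: x ahead of the robot, y to its left, z up, the work surface at z = 0. Lengths are in m, angles in rad, forces in N, time in s.
With the tool pointing down it reaches from about 0.4 to 0.825 m from the base axis. Payload 7 kg.
Tool frame: the origin (TCP) lies midway between the tips of the shut fingers; the grasp point (between the pads) lies 19 mm behind it; z points along the fingers, y is the line along which they close (so a half turn about z gives the same grasp; the last joint's range is limited). The gripper opens to 88 mm and grips with 3 to 60 N. Pads are 19 mm wide; open, the fingers measure 130 mm over their backs; the gripper's body (78 mm by 193 mm) begins 47 mm behind the grasp point.
Start: joints at [1.615, 0.359, 0.012, 0, -1.224, -0.288], TCP at [0.163, 0.655, 0.227] pointing down, gripper open.
Joint ranges: [-3.07, 3.07], [-1.43, 2.12], [-1.02, 1.25], [-3.03, 1.67], [-3.05, -0], [-3.03, 3.03]. Speed limits (rad/s): [2.39, 2.39, 3.01, 3.14, 3.14, 3.14].

### API

Orientations are given as [roll, pitch, yaw] about the fixed x, y, z axes, in that order (R = Rz(yaw) Ry(pitch) Rx(roll)).
In Python, from station import get_state, grab_frame, calibration, job_done, boxes_of, regions_of, spot_point gives the robot as it stands. The module is installed in compiled form; this text tells all that it offers.
- The arm moves only by the tool arm_command, never from a script. Its argument "commands" is a list of rows, each an object of numbers: "tx", "ty", "tz": the shift along the tool's x, y, z each as a share of 25 cm, from -1 to 1; "twist": the turn about the tool's z as a share of 180 degrees, from -1 to 1. A call has exactly 8 rows; each row is the pose to reach, as a shift and turn from the pose commanded when the call began, along the tool's axes at that moment, turning the shorter way round; what a row does not reach only later rows make up. A row lasts 1/12 s, in which the tool goes at most 41.7 mm and 7.16 degrees, less where a joint would pass 70% of its speed; a pose out of reach is approached as far as the arm can. A call with a number of a shift or a turn outside -1 to 1 is refused whole. A call with a gripper value outside its range is refused whole. "claw" is the opening, from 0 (shut) to 1 (fully open), set as the call begins (left out, the last holds). The fingers move at their own pace and stop on an object; "grip_force" is the grip in N (left out, the last holds). Time passes only in rows, so rows that repeat a pose let the fingers close, or fill a call up. It gives the time, the measured TCP pose, the force, the opening and the grip force at its end, in the units of the state.
- get_state(): the state, without advancing time (a new reading comes with each control period).
- grab_frame(name): name is "scene" or "top" or "wrist"; returns the picture (480x640x3 uint8, red, green, blue); there is no depth.
- calibration(name): a dict with "camera_matrix" (3x3 intrinsics, pixels), "extrinsics" (4x4, takes a point from camera to world coordinates). Camera axes: x right, y down, z forward; pixel columns grow to the right and rows downward; lengths in m; the calibration is good to about 2 mm. A picture is of the moment at which its call begins: read the wrist's pose just before it. calibration takes no time and is no camera call; for the wrist camera it gives the pose at the moment of the call.
- job_done(): hands the job in; it is judged then, once.
Trained networks look in the newest picture that a camera, given by its name, has taken for a name from the list of things; names that differ only in an ending like _2 or _b are one class to them, and where a whole thing is asked for, a point or a joint stands for the part that bears it (a point fixed in the world has none). Each returns a list of dicts, best first, with "score" (0 to 1); they miss things now and then, are a little off and sometimes report something else, mostly with a low value. They report only what shows in the picture. A call takes as long as a camera call.
- boxes_of(query, camera): "rect" ([left, top, right, bottom] in pixels, round what is visible of it).
- regions_of(query, camera): "region" (480x640 bool, what is visible of it) and "rect" ([left, top, right, bottom] in pixels, round what is visible of it).
- spot_point(query, camera): "uv" ([column, row] in pixels: a listed point, or the origin of a listed thing).
The state is a dict: "t": time; "q": joint angles; "qd": joint speeds; "joint_efforts": joint torques, N m; "eef_pos": TCP position; "ee_rot": TCP orientation; "force": force on the tool from outside, world axes, zero at the start; "moment": the same for the moment, N m; "width": finger opening in m; "gripper_force": force on a finger pad.
Only numpy, scipy, OpenCV 4.12 (cv2) and the standard library are available. Lean on these libraries where they do the work, as an engineer would, in place of code of your own. Each camera call takes 0.05 s, during which the arm holds its last target. There are 200 camera calls.

### The job

A square steel tube lies in the quick-release clamp on the bench, but the clamp is set too wide to grip it. Turn the round adjuster nut on top of the clamp clockwise until the cam lever meets firm resistance about half-way through its swing, then close the lever all the way down so that it stays shut by itself and holds the tube tight. Never force an over-tight lever, which would crush the tube; leave the tube in its seat and the small things lying around where they are.

Things in the scene. Friction and masses are not known exactly. Their poses are not given: they have to be found in the camera images.
- clamp: Quick-release clamp of dark steel fixed to the bench, base plate 176 x 96 x 12 mm. Origin on the bench below the nut's axis (lever up); x from the lever side to the tube side, y left, z up. The tube lies along y on a seat 30 mm above the bench, between jaw and back wall. A packing strip stands out of the wall by an unknown amount (6 mm range), so the gap cannot be computed: only the bite tells.
- lever_pivot (a point): The lever's hinge axis (along the clamp's y), 30 mm towards the robot from the clamp's origin, 55 mm above the bench. Before the over-centre point a biting jaw pushes the lever back open: left part-way, it stays (own friction about 1.5 N at its end) until turning the nut makes the jaw bite, then it visibly creeps back. Sliding the loose tube back is no bite.
- lever_end (a point): Centre of the grip at the lever's free end, 80 mm from the pivot: a steel cross-cylinder 16 mm thick and 22 mm long along the clamp's y; pinch it over its length from above (it turns between the fingers) or push it down. Right setting: resistance begins at about 0.46 to 0.64 rad and takes 3 to 6 N here on top of the friction; over 9 N is too tight: open it again and ease the nut about 0.3 rad.
- lever (a joint): Cam lever angle in rad: 0 open (as it starts) to 1.15 closed on its stop. The lever points to the clamp's -x side; its elevation is 1.0 minus the value, so it comes down as the value grows; closed, its end is 43 mm above the bench. It moves nut and jaw together towards the tube, 12 mm in all, 9.7 mm by 0.6 rad, and goes over centre at 1.05, then holds itself shut.
- nut_centre (a point): Centre of the adjuster nut: knurled light-metal cylinder, 48 mm in diameter, 34 mm high, axis vertical, centre 112 mm above the bench, 22 mm above the plate under it; it moves along x with the lever and does not rise. Clockwise from above advances the jaw 2 to 5 mm per rad; 0.4 to 2.2 rad needed, stop at 2.5. Stiff (1.0 N m: grip with about 55 N), stays where left. The point does not turn.
- jaw: Moving jaw of dark steel, face 50 x 26 mm, between nut and tube, on strong springs. Its origin lies at bench level below the nut's axis (as built), not on its face; it slides along the clamp's x.
- tube: Square steel tube 30 x 30 x 120 mm, about 0.6 kg, loose on the clamp's seat; origin at the centre of its underside, y along its length. The jaw slides it back a few mm against the packing.
- tape_black: Bystander: roll of black tape, 53 mm across, 19 mm high; origin at its underside.
- bolt_m10: Bystander: hex bolt with nut, 52 mm long, lying; origin at its underside.
- spanner_17: Bystander: dark open-ended spanner, 183 mm long, 6 mm thick, lying; origin at its underside.
- tin: Bystander: grey tin can, 64 mm across, 88 mm high, standing; origin at its underside.

How it is judged:
By the outcome, as a careful person would: the job done as asked, in the order asked, and still so for the second after the job is handed in, with the robot touching nothing.
It also fails if it takes over 69 s, if anything falls off the work surface, if the arm or the gripper's body presses on something with over 40 N, if the wrist force passes 120 N, or if a joint passes its speed limit or range.

## Working session

There is one attempt and no reset: what is moved stays moved. The work goes in short steps, Python scripts to look and compute and a tool call to move; the robot and the scene stay as the last step left them, time stands still between calls to the robot, and variables do not carry over. Pictures are saved under pics/ and viewed, at most 10 in all, crops included, and the job is handed in when it is done.

Besides the shell and the picture viewer there is one more tool, called after "Call:" as name(argument=value, ...), one argument or row to a line, values as JSON. arm_command: Moves the arm, as the interface text tells. Shift numbers are shares of 25 cm and turn numbers shares of 180 degrees, none past 1 either way. Its arguments: {"type":"object","properties":{"commands":{"type":"array"},"claw":{"type":"number"},"grip_force":{"type":"number"}},"required":["commands"]}

```bash
mkdir -p pics; cat > h.py <<'E'
import numpy as np, cv2
from station import *
def ray(cam,uv):
    c=calibration(cam);K=np.array(c["camera_matrix"]);T=np.array(c["extrinsics"])
    d=T[:3,:3]@np.linalg.solve(K,[uv[0],uv[1],1]);return T[:3,3],d
def atz(cam,uv,z):
    o,d=ray(cam,uv);return o+d*(z-o[2])/d[2]
def proj(cam,p):
    c=calibration(cam);K=np.array(c["camera_matrix"]);T=np.linalg.inv(np.array(c["extrinsics"]))
    q=K@(T[:3,:3]@np.array(p)+T[:3,3]);return q[:2]/q[2]
def tri(obs):
    A=0;b=0
    for cam,uv in obs:
        o,d=ray(cam,uv);d=d/np.linalg.norm(d);P=np.eye(3)-np.outer(d,d);A=A+P;b=b+P@o
    return np.linalg.solve(A,b)
def save(cam,n):
    cv2.imwrite("pics/"+n,grab_frame(cam)[:,:,::-1])
E
python3 - <<'E'
from h import *
np.set_printoptions(precision=4,suppress=True)
s=get_state();print(s)
ims=[]
for c in ["scene","top"]:
    im=grab_frame(c);ims.append(im)
    cv2.imwrite(f"pics/{c}0.png",im[:,:,::-1])
    for n in ["clamp","lever_pivot","lever_end","nut_centre","jaw","tube","tape_black","bolt_m10","spanner_17","tin"]:
        r=spot_point(n,c)
        print(c,n,[(np.round(x["uv"],1),round(x["score"],2)) for x in r[:2]])
E
```

```text
{'t': 0.0, 'q': array([ 1.6151,  0.3594,  0.0111, -0.0003, -1.2241, -0.2881]), 'qd': array([ 0.0002, -0.0006,  0.0005, -0.0012, -0.0001,  0.0008]), 'joint_efforts': array([  0.0009, -58.2716,  29.3061,   6.9971,   0.0072,  -0.0002]), 'eef_pos': array([0.1629, 0.6545, 0.2256]), 'ee_rot': array([ 3.1399, -0.0002, -0.2439]), 'force': array([ 0.3727, -0.3002,  0.4978]), 'moment': array([ 0.0388, -0.0042, -0.0198]), 'gripper_force': 0.0, 'width': 0.0876681802091252}
scene clamp [(array([308.9, 270.6]), 0.74)]
scene lever_pivot [(array([322.9, 258.7]), 0.96)]
scene lever_end [(array([337.1, 237.8]), 0.67)]
scene nut_centre [(array([311.7, 225.3]), 0.56)]
scene jaw []
scene tube [(array([285.8, 242.1]), 0.76)]
scene tape_black [(array([393.6, 301. ]), 0.72)]
scene bolt_m10 [(array([194.8, 338.5]), 0.5), (array([309. , 267.7]), 0.46)]
scene spanner_17 [(array([262.1, 366.4]), 0.58)]
scene tin [(array([422.4, 244.7]), 0.8), (array([310.1, 222.1]), 0.72)]
top clamp [(array([327.4, 243.1]), 0.67)]
top lever_pivot [(array([329.6, 254.4]), 0.97)]
top lever_end [(array([329.4, 274.2]), 0.61)]
top nut_centre [(array([329.2, 236.6]), 0.68)]
top jaw [(array([204.7, 250.7]), 0.19)]
top tube [(array([321.1, 213. ]), 0.68), (array([232.4, 310.4]), 0.2)]
top tape_black [(array([359.9, 320.4]), 0.72)]
top bolt_m10 [(array([205.7, 246.7]), 0.63)]
top spanner_17 [(array([230.3, 310.8]), 0.59)]
top tin [(array([432.1, 288.7]), 0.75), (array([327.1, 244.7]), 0.51)]
```

```bash
python3 - <<'E'
from h import *
np.set_printoptions(precision=4,suppress=True)
S=dict(piv=(322.9,258.7),end=(337.1,237.8),nut=(311.7,225.3),tube=(285.8,242.1),clamp=(308.9,270.6),tape=(393.6,301),bolt=(194.8,338.5),sp=(262.1,366.4),tin=(422.4,244.7))
T=dict(piv=(329.6,254.4),end=(329.4,274.2),nut=(329.2,236.6),tube=(321.1,213),clamp=(327.4,243.1),tape=(359.9,320.4),bolt=(205.7,246.7),sp=(230.3,310.8),tin=(432.1,288.7))
Z=dict(piv=.055,end=.055+.08*np.sin(1),nut=.112,tube=.03,clamp=0,tape=0,bolt=0,sp=0,tin=0)
for k in S: print(k,tri([("scene",S[k]),("top",T[k])]),atz("scene",S[k],Z[k]),atz("top",T[k],Z[k]))
for c in ["scene","top"]: print(calibration(c)["extrinsics"])
a=cv2.imread("pics/scene0.png");b=cv2.imread("pics/top0.png")
m=np.vstack([cv2.resize(a[170:400,150:470],(800,575))]);cv2.imwrite("pics/a.png",m)
m=cv2.resize(b[150:390,160:480],(800,600));cv2.imwrite("pics/b.png",m)
E
```

```text
piv [ 0.5285 -0.0174  0.0441] [ 0.5163 -0.0135  0.055 ] [ 0.5302 -0.0141  0.055 ]
end [ 0.4808 -0.0159  0.1317] [ 0.4872 -0.0253  0.1223] [ 0.4835 -0.0135  0.1223]
nut [ 0.5598 -0.0151  0.1113] [ 0.5565 -0.0176  0.112 ] [ 0.5622 -0.012   0.112 ]
tube [0.6231 0.0052 0.0355] [0.6281 0.0013 0.03  ] [0.6245 0.0059 0.03  ]
clamp [ 0.5616 -0.0096 -0.0103] [ 0.5528 -0.0038  0.    ] [ 0.5606 -0.0094  0.    ]
tape [ 0.3871 -0.0859 -0.0042] [ 0.3838 -0.0838  0.    ] [ 0.3879 -0.0849  0.    ]
bolt [ 0.5471  0.264  -0.0083] [0.5381 0.2629 0.    ] [0.5479 0.2654 0.    ]
sp [0.4041 0.2022 0.0149] [0.413  0.1971 0.    ] [0.4047 0.2055 0.    ]
tin [ 0.4617 -0.2455  0.0038] [ 0.4648 -0.2486  0.    ] [ 0.4614 -0.2466  0.    ]
[[-0.5974 -0.5097  0.6191 -0.0285]
 [-0.8016  0.4005 -0.4439  0.3931]
 [-0.0217 -0.7615 -0.6478  0.6869]
 [ 0.      0.      0.      1.    ]]
[[ 0.016  -0.9956  0.0918  0.4154]
 [-0.9998 -0.0165 -0.0053  0.0018]
 [ 0.0068 -0.0917 -0.9958  1.3467]
 [ 0.      0.      0.      1.    ]]
```

View pics/a.png

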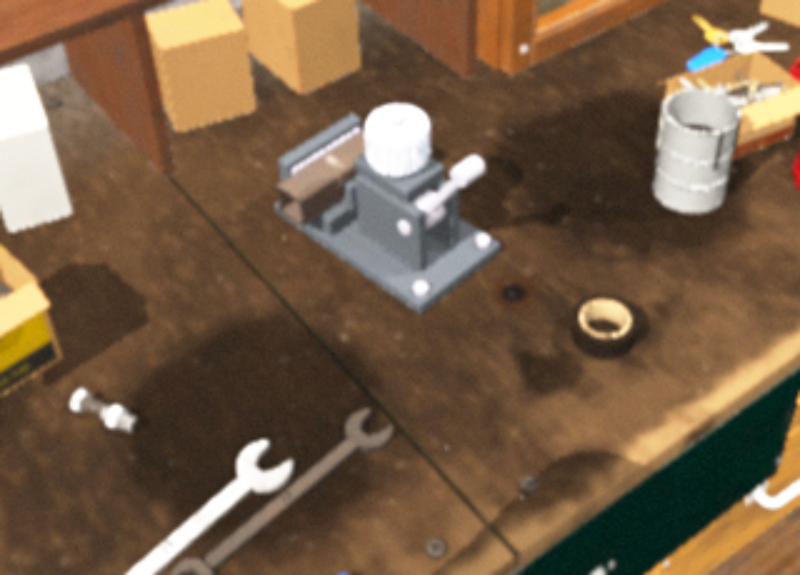

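View pics/b.png

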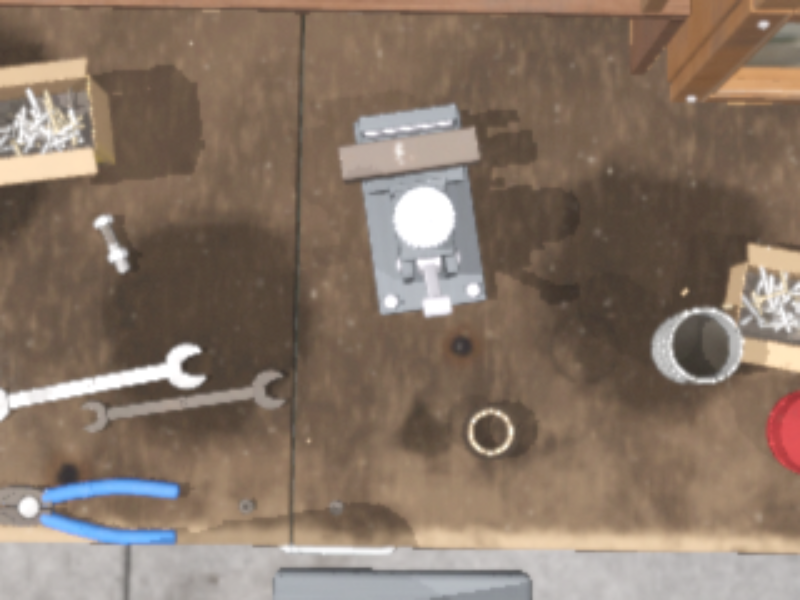

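The scene picture (crop a) shows the clamp mid-bench with the white nut at crop (398,138) and the lever sticking out towards the robot, its end at (470,170). The tin is at (697,150) and the tape at (605,325). The top view (crop b) has the nut at (425,217) and the lever end at (437,303). The clamp is yawed about +0.12 rad. I'll move above it.

Call:
arm_command(
  commands=[
    {"tx": 0.72,"ty": 0.74},
    {"tx": 0.72,"ty": 0.74},
    {"tx": 0.72,"ty": 0.74},
    {"tx": 0.72,"ty": 0.74},
    {"tx": 0.72,"ty": 0.74},
    {"tx": 0.72,"ty": 0.74},
    {"tx": 0.72,"ty": 0.74},
    {"tx": 0.72,"ty": 0.74},
  ],
)

```text
invalid input
```

Call:
arm_command(
  commands=[
    {"tx": 0.72,"ty": 0.74},
    {"tx": 0.72,"ty": 0.74},
    {"tx": 0.72,"ty": 0.74},
    {"tx": 0.72,"ty": 0.74},
    {"tx": 0.72,"ty": 0.74},
    {"tx": 0.72,"ty": 0.74},
    {"tx": 0.72,"ty": 0.74},
    {"tx": 0.72,"ty": 0.74},
  ],
)

```text
invalid input
```

Call:
arm_command(
  commands=[
    {"tx": 0.6,"ty": 0.74,"twist": -0.115},
    {"tx": 0.6,"ty": 0.74,"twist": -0.115},
    {"tx": 0.6,"ty": 0.74,"twist": -0.115},
    {"tx": 0.6,"ty": 0.74,"twist": -0.115},
    {"tx": 0.6,"ty": 0.74,"twist": -0.115},
    {"tx": 0.6,"ty": 0.74,"twist": -0.115},
    {"tx": 0.6,"ty": 0.74,"twist": -0.115},
    {"tx": 0.6,"ty": 0.74,"twist": -0.115},
  ],
)

```text
invalid input
```

```bash
python3 - <<'E'
from h import *
np.set_printoptions(precision=4,suppress=True)
s=get_state();print(s['t'],s['q'],s['eef_pos'],s['ee_rot'],s['force'])
save("wrist","w0.png")
print(np.array(calibration("wrist")["extrinsics"]))
for n,z in [("nut_centre",.112),("lever_end",.1223),("lever_pivot",.055),("clamp",0)]:
    r=spot_point(n,"wrist")
    print(n,[(np.round(x["uv"],1),round(x["score"],2),atz("wrist",x["uv"],z)) for x in r[:2]])
for n in ["nut_centre","tube"]:
    r=regions_of(n,"wrist")
    if r:
        g=r[0]["region"].astype(np.uint8);pts=np.argwhere(g)[:,::-1].astype(np.float32)
        print(n,r[0]["rect"],cv2.minAreaRect(pts))
E
```

```text
1.1 [ 1.6151  0.3586  0.0118  0.     -1.2241 -0.2881] [0.1629 0.655  0.2265] [ 3.1415 -0.     -0.2438] [-0.62    1.5674 -0.0416]
[[-0.2418 -0.9374 -0.2505  0.2297]
 [-0.9703  0.2339  0.0613  0.6388]
 [ 0.0011  0.2579 -0.9662  0.3844]
 [ 0.      0.      0.      1.    ]]
nut_centre []
lever_end []
lever_pivot []
clamp []
```

View pics/w0.png

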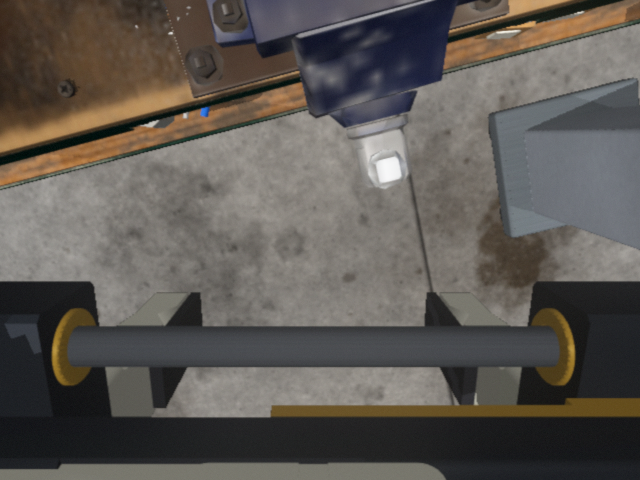

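The moves were refused, probably because the rows left out keys. The wrist view shows the empty gripper over the floor, with a blue vice at the bench edge (370,50) ahead of it. I'll check the whole top view before crossing.

View pics/top0.png

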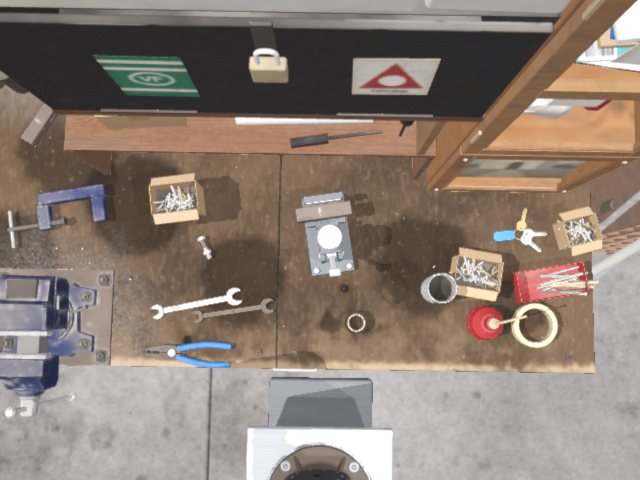

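Call:
arm_command(
  commands=[
    {"tx": 0,"ty": 0.1,"tz": -0.3,"twist": 0},
    {"tx": 0,"ty": 0.2,"tz": -0.4,"twist": 0},
    {"tx": 0,"ty": 0.4,"tz": -0.4,"twist": 0},
    {"tx": 0,"ty": 0.5,"tz": -0.4,"twist": 0},
    {"tx": 0,"ty": 0.6,"tz": -0.4,"twist": 0},
    {"tx": 0,"ty": 0.8,"tz": -0.4,"twist": 0},
    {"tx": 0,"ty": 0.8,"tz": -0.4,"twist": 0},
    {"tx": 0,"ty": 0.8,"tz": -0.4,"twist": 0},
  ],
)

```text
t: 2.12
eef_pos: [0.1143, 0.4586, 0.3282]
ee_rot: [-3.138, 0.002, -0.243]
force: [-0.6, 0.3, 0.8]
width: 0.088
gripper_force: 0.0
```

The top view shows the vice at far left, clear of the path now. The shelf front edge is at about row 155, behind the clamp.

Call:
arm_command(
  commands=[
    {"tx": 1,"ty": 0.32,"tz": 0,"twist": 0},
    {"tx": 1,"ty": 0.32,"tz": 0,"twist": 0},
    {"tx": 1,"ty": 0.32,"tz": 0,"twist": 0},
    {"tx": 1,"ty": 0.32,"tz": 0,"twist": 0},
    {"tx": 1,"ty": 0.32,"tz": 0,"twist": 0},
    {"tx": 1,"ty": 0.32,"tz": 0,"twist": 0},
    {"tx": 1,"ty": 0.32,"tz": 0,"twist": 0},
    {"tx": 1,"ty": 0.32,"tz": 0,"twist": 0},
  ],
)

```text
t: 2.78
eef_pos: [0.3407, 0.3217, 0.3262]
ee_rot: [3.141, -0.0, -0.248]
force: [-0.8, 0.2, -0.5]
width: 0.0873
gripper_force: 0.0
```

Call:
arm_command(
  commands=[
    {"tx": 1,"ty": 0.85,"tz": 0,"twist": -0.115},
    {"tx": 1,"ty": 0.85,"tz": 0,"twist": -0.115},
    {"tx": 1,"ty": 0.85,"tz": 0,"twist": -0.115},
    {"tx": 1,"ty": 0.85,"tz": 0,"twist": -0.115},
    {"tx": 1,"ty": 0.85,"tz": 0,"twist": -0.115},
    {"tx": 1,"ty": 0.85,"tz": 0,"twist": -0.115},
    {"tx": 1,"ty": 0.85,"tz": 0,"twist": -0.115},
    {"tx": 1,"ty": 0.85,"tz": 0,"twist": -0.115},
  ],
)

```text
t: 3.45
eef_pos: [0.5233, 0.0656, 0.3266]
ee_rot: [-3.141, -0.0, 0.118]
force: [0.7, 1.7, 0.4]
width: 0.0877
gripper_force: 0.0
```

```bash
cat > look.py <<'E'
from h import *
import sys
np.set_printoptions(precision=4,suppress=True)
s=get_state();print(s['t'],s['q'],s['eef_pos'],s['ee_rot'],s['force'])
save("wrist",sys.argv[1])
for n,z in [("nut_centre",.112),("lever_end",.1223),("lever_pivot",.055),("clamp",0)]:
    r=spot_point(n,"wrist")
    print(n,[(np.round(x["uv"],1),round(x["score"],2),atz("wrist",x["uv"],z)) for x in r[:2]])
for n,z in [("nut_centre",.129),("tube",.06)]:
    r=regions_of(n,"wrist")
    if r:
        g=r[0]["region"].astype(np.uint8);pts=np.argwhere(g)[:,::-1].astype(np.float32)
        b=cv2.boxPoints(cv2.minAreaRect(pts))
        print(n,r[0]["rect"],[atz("wrist",p,z)[:2] for p in b])
E
python3 look.py w1.png
```

```text
3.45 [ 0.4969  0.062  -0.1436 -0.     -1.3648  1.1922] [0.5233 0.0656 0.3266] [-3.1414 -0.0004  0.1183] [0.6958 1.7351 0.3676]
nut_centre [(array([407.2, 187.5]), 0.67, array([ 0.5571, -0.0147,  0.112 ]))]
lever_end [(array([410.5, 268.4]), 0.71, array([ 0.4874, -0.0251,  0.1223])), (array([418.3, 325.5]), 0.55, array([ 0.4345, -0.0415,  0.1223]))]
lever_pivot [(array([399.2, 209.2]), 0.71, array([ 0.5275, -0.0202,  0.055 ]))]
clamp [(array([387.9, 169.9]), 0.7, array([ 0.5611, -0.0117,  0.    ]))]
nut_centre [368.0, 134.6, 441.6, 215.8] [array([0.5924, 0.0324]), array([ 0.6057, -0.0185]), array([ 0.5431, -0.0403]), array([0.5288, 0.013 ])]
tube [327.5, 88.8, 456.9, 127.0] [array([0.6279, 0.0676]), array([ 0.6479, -0.0518]), array([ 0.6172, -0.0599]), array([0.5967, 0.0619])]
```

Call:
arm_command(
  commands=[
    {"tx": -0.2,"ty": 0.35,"tz": 0.2,"twist": -0.01},
    {"tx": -0.2,"ty": 0.35,"tz": 0.3,"twist": -0.01},
    {"tx": -0.2,"ty": 0.35,"tz": 0.5,"twist": -0.01},
    {"tx": -0.2,"ty": 0.35,"tz": 0.56,"twist": -0.01},
    {"tx": -0.2,"ty": 0.35,"tz": 0.56,"twist": -0.01},
    {"tx": -0.2,"ty": 0.35,"tz": 0.56,"twist": -0.01},
    {"tx": -0.2,"ty": 0.35,"tz": 0.56,"twist": -0.01},
    {"tx": -0.2,"ty": 0.35,"tz": 0.56,"twist": -0.01},
  ],
  claw=0,
  grip_force=10,
)

```text
t: 4.47
eef_pos: [0.484, -0.0248, 0.1885]
ee_rot: [3.142, -0.003, 0.151]
force: [0.3, 0.0, 0.2]
width: 0.0397
gripper_force: 0.0
```

```bash
python3 look.py w2.png
```

```text
4.4667 [ 0.3563  0.0711 -0.4543  0.0008 -1.0425  1.3652] [ 0.484  -0.0248  0.1885] [ 3.1415 -0.0029  0.151 ] [0.3015 0.0206 0.2252]
nut_centre [(array([313.8, 119. ]), 0.88, array([ 0.5595, -0.0136,  0.112 ]))]
lever_end [(array([314.5, 257.8]), 0.69, array([ 0.488 , -0.0249,  0.1223]))]
lever_pivot [(array([318., 166.]), 0.96, array([ 0.5317, -0.0211,  0.055 ]))]
clamp [(array([312.9, 119.7]), 0.62, array([ 0.5617, -0.0133,  0.    ]))]
nut_centre [264.1, 54.2, 363.4, 170.2] [array([0.5837, 0.0131]), array([ 0.5905, -0.0321]), array([ 0.5375, -0.0417]), array([0.5302, 0.0067])]
tube [205.4, 0.0, 405.6, 43.8] [array([0.617 , 0.0592]), array([ 0.6346, -0.0579]), array([ 0.6116, -0.0626]), array([0.5937, 0.0572])]
```

View pics/w2.png

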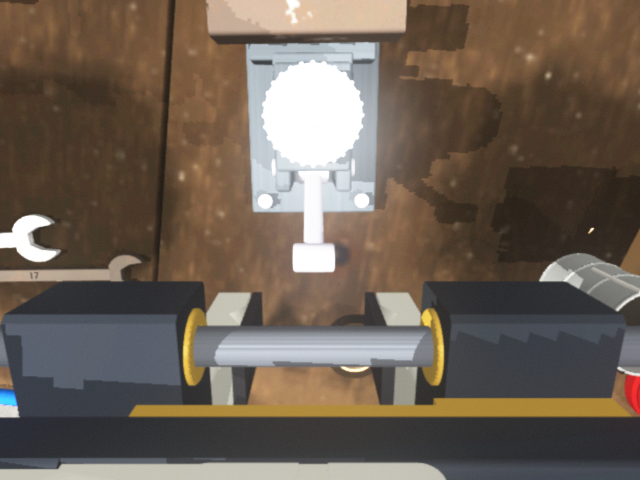

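The wrist view shows the lever end at (314,258), the nut at (313,115), and the clamp aligned with the tool at yaw 0.15. Next I'll push the lever to about 0.6 with shut fingers.

Call:
arm_command(
  commands=[
    {"tx": 0,"ty": 0,"tz": 0.06,"twist": 0},
    {"tx": 0,"ty": 0,"tz": 0.06,"twist": 0},
    {"tx": 0,"ty": 0,"tz": 0.08,"twist": 0},
    {"tx": 0,"ty": 0,"tz": 0.1,"twist": 0},
    {"tx": 0,"ty": 0,"tz": 0.12,"twist": 0},
    {"tx": 0,"ty": 0,"tz": 0.15,"twist": 0},
    {"tx": 0,"ty": 0,"tz": 0.18,"twist": 0},
    {"tx": 0,"ty": 0,"tz": 0.2,"twist": 0},
  ],
  claw=0,
)

```text
t: 5.48
eef_pos: [0.4821, -0.0262, 0.1355]
ee_rot: [3.142, 0.001, 0.149]
force: [0.4, 0.2, -0.5]
width: 0.0005
gripper_force: 0.0
```

Call:
arm_command(
  commands=[
    {"tx": 0,"ty": 0,"tz": 0.02,"twist": 0},
    {"tx": -0.02,"ty": 0,"tz": 0.05,"twist": 0},
    {"tx": -0.036,"ty": 0,"tz": 0.072,"twist": 0},
    {"tx": -0.06,"ty": 0,"tz": 0.1,"twist": 0},
    {"tx": -0.077,"ty": 0,"tz": 0.121,"twist": 0},
    {"tx": -0.094,"ty": 0,"tz": 0.15,"twist": 0},
    {"tx": -0.108,"ty": 0,"tz": 0.177,"twist": 0},
    {"tx": -0.108,"ty": 0,"tz": 0.177,"twist": 0},
  ],
)

```text
t: 6.15
eef_pos: [0.4547, -0.0304, 0.091]
ee_rot: [3.142, 0.002, 0.149]
force: [-0.2, -0.5, 0.1]
width: 0.0004
gripper_force: 0.0
```

```bash
cat > lev.py <<'E'
from h import *
np.set_printoptions(precision=4,suppress=True)
s=get_state();print(s['t'],s['eef_pos'],s['ee_rot'],s['force'],s['moment'])
O=np.array([.560,-.0138]);u=np.array([np.cos(.15),np.sin(.15)])
def end(v): e=1-v; return np.r_[O+u*(-.03-.08*np.cos(e)),.055+.08*np.sin(e)]
vs=np.arange(0,1.16,.01)
for c in ["scene","top"]:
    grab_frame(c); r=spot_point("lever_end",c)
    if r:
        uv=np.array(r[0]["uv"]); d=[np.linalg.norm(proj(c,end(v))-uv) for v in vs]
        i=int(np.argmin(d)); print(c,uv,round(r[0]["score"],2),"v",vs[i],"res",d[i])
E
python3 lev.py
```

```text
6.15 [ 0.4547 -0.0304  0.091 ] [3.1416 0.0017 0.1486] [-0.2263 -0.5167  0.0949] [-0.081   0.0334 -0.0258]
```

Call:
arm_command(
  commands=[
    {"tx": 0,"ty": 0,"tz": -0.16,"twist": 0},
    {"tx": 0,"ty": 0,"tz": -0.32,"twist": 0},
    {"tx": 0.1,"ty": 0,"tz": -0.36,"twist": 0},
    {"tx": 0.25,"ty": 0,"tz": -0.36,"twist": 0},
    {"tx": 0.4,"ty": 0,"tz": -0.36,"twist": 0},
    {"tx": 0.46,"ty": 0,"tz": -0.36,"twist": 0},
    {"tx": 0.46,"ty": 0,"tz": -0.36,"twist": 0},
    {"tx": 0.46,"ty": 0,"tz": -0.36,"twist": 0},
  ],
  claw=0.85,
)

```text
t: 7.02
eef_pos: [0.5703, -0.013, 0.1816]
ee_rot: [3.142, 0.001, 0.149]
force: [0.2, 0.1, -1.1]
width: 0.0484
gripper_force: 0.0
```

```bash
cat >> lev.py <<'E'
for c in ["scene","top"]:
    for n,z in [("nut_centre",.112),("tube",.03)]:
        r=spot_point(n,c)
        if r: print(c,n,r[0]["uv"],atz(c,r[0]["uv"],z))
E
python3 lev.py
```

```text
7.0167 [ 0.5703 -0.013   0.1816] [3.1415 0.001  0.1485] [ 0.1551  0.1446 -1.1018] [-0.0306  0.0656 -0.072 ]
scene [347.9 265.2] 0.7 v 0.74 res 2.040780281190861
top [334.9 292.2] 0.88 v 1.07 res 1.9745970566381081
scene nut_centre [305.2, 220.9] [ 0.5755 -0.0157  0.112 ]
scene tube [285.7, 244.7] [0.6212 0.0062 0.03  ]
```

```bash
cat > lev2.py <<'E'
from h import *
import sys
np.set_printoptions(precision=2,suppress=True)
im=grab_frame("scene"); s=get_state(); print(s['t'],s['eef_pos'],s['force'],s['moment'])
cv2.imwrite("pics/%s.png"%sys.argv[1],im[:,:,::-1])
print([ (np.array(x["uv"]),round(x["score"],2)) for x in spot_point("lever_end","scene")[:1]],
 [ (np.array(x["uv"]),round(x["score"],2)) for x in spot_point("nut_centre","scene")[:1]],
 [ (np.array(x["rect"]),round(x["score"],2)) for x in boxes_of("lever_end","scene")[:1]])
E
python3 lev2.py s1; python3 - <<'E'
from h import *
exec(open("lev.py").read().split("vs=")[0].split("O=")[1].join(["O=",""]))
for v in [0,.5,.6,.65,.7,.75,1.15]: print(v,proj("scene",end(v)),proj("top",end(v)))
a=cv2.imread("pics/scene0.png")[200:310,260:380];b=cv2.imread("pics/s1.png")[200:310,260:380]
cv2.imwrite("pics/c.png",cv2.resize(np.hstack([a,b]),(800,367),interpolation=cv2.INTER_CUBIC))
E
```

```text
7.4667 [ 0.57 -0.01  0.18] [-0.55 -0.15  0.35] [-0.08 -0.03  0.  ]
[(array([348.9, 262.6]), 0.6)] [(array([305.6, 222.7]), 0.65)] [(array([314.2, 245.7, 356. , 265. ]), 0.84)]
0 [336.72740657 237.7958208 ] [334.92128768 272.27027045]
0.5 [347.28802193 256.11729198] [336.35055838 285.84189891]
0.6 [348.5984366  259.83098064] [336.48891454 287.60443127]
0.65 [349.13891525 261.65719874] [336.53849988 288.35140587]
0.7 [349.60121388 263.45581422] [336.57497908 289.00708076]
0.75 [349.98441994 265.22162572] [336.59836761 289.57048783]
1.15 [350.1851315  277.60842042] [336.32775579 290.72964001]
```

View pics/c.png

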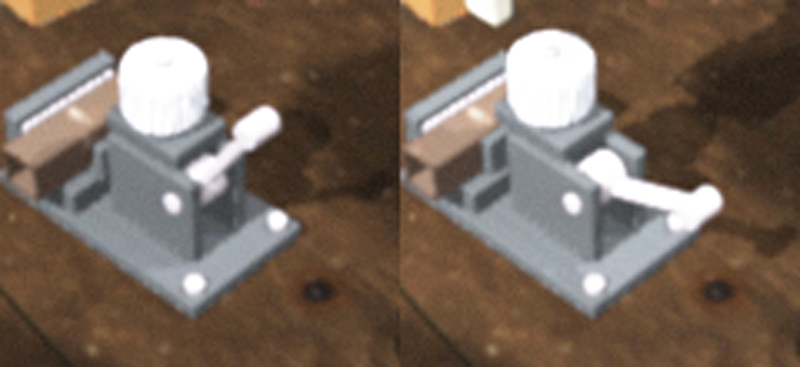

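The left half is before and the right half is after. The lever end is now at about scene (348.6,262), so v≈0.64, and the nut has moved about 10 mm towards the tube. Next I'll grip the nut.

Call:
arm_command(
  commands=[
    {"tx": 0,"ty": 0,"tz": 0,"twist": 0},
    {"tx": 0,"ty": 0,"tz": 0.05,"twist": 0},
    {"tx": 0,"ty": 0,"tz": 0.15,"twist": 0},
    {"tx": 0,"ty": 0,"tz": 0.25,"twist": 0},
    {"tx": 0,"ty": 0,"tz": 0.3,"twist": 0},
    {"tx": 0,"ty": 0,"tz": 0.33,"twist": 0},
    {"tx": 0,"ty": 0,"tz": 0.33,"twist": 0},
    {"tx": 0,"ty": 0,"tz": 0.33,"twist": 0},
  ],
  claw=0.85,
)

```text
t: 8.28
eef_pos: [0.57, -0.0131, 0.1001]
ee_rot: [3.141, -0.0, 0.149]
force: [-0.2, 0.6, 0.9]
width: 0.0746
gripper_force: 0.0
```

Call:
arm_command(
  commands=[
    {"tx": 0,"ty": 0,"tz": 0,"twist": 0},
    {"tx": 0,"ty": 0,"tz": 0,"twist": 0},
    {"tx": 0,"ty": 0,"tz": 0,"twist": 0},
    {"tx": 0,"ty": 0,"tz": 0,"twist": 0},
    {"tx": 0,"ty": 0,"tz": 0,"twist": 0},
    {"tx": 0,"ty": 0,"tz": 0,"twist": 0},
    {"tx": 0,"ty": 0,"tz": 0,"twist": 0},
    {"tx": 0,"ty": 0,"tz": 0,"twist": 0},
  ],
  claw=0.4,
  grip_force=55,
)

```text
t: 8.95
eef_pos: [0.5698, -0.0117, 0.1004]
ee_rot: [-3.14, -0.001, 0.149]
force: [-3.2, 7.3, 3.4]
width: 0.0474
gripper_force: 55.0
```

```bash
cat > tr.py <<'E'
from h import *
import sys
np.set_printoptions(precision=3,suppress=True)
ref=cv2.imread("pics/s1.png"); s=get_state()
im=grab_frame("scene")[:,:,::-1].copy(); cv2.imwrite("pics/%s.png"%sys.argv[1],im)
def shift(x0,x1,y0,y1):
    t=ref[y0:y1,x0:x1]; m=6
    r=cv2.matchTemplate(cv2.resize(im[y0-m:y1+m,x0-m:x1+m],None,fx=4,fy=4,interpolation=2),cv2.resize(t,None,fx=4,fy=4,interpolation=2),cv2.TM_CCOEFF_NORMED)
    _,mx,_,l=cv2.minMaxLoc(r); return (l[0]/4-m,l[1]/4-m,round(mx,3))
print(round(s['t'],2),s['eef_pos'],s['ee_rot'][2],s['force'],s['moment'],s['width'],s['gripper_force'])
print("lever shift",shift(336,360,251,274),"nut",shift(288,322,208,240))
E
python3 tr.py s2
```

```text
8.95 [ 0.57  -0.012  0.1  ] 0.14916968045032197 [-3.179  7.346  3.447] [2.748 0.996 0.008] 0.047375017774083254 55.001102685928345
lever shift (0.0, 0.0, 0.999) nut (6.0, 2.75, 0.54)
```

Call:
arm_command(
  commands=[
    {"tx": 0,"ty": -0.006,"tz": 0,"twist": 0},
    {"tx": 0,"ty": -0.006,"tz": 0,"twist": 0},
    {"tx": 0,"ty": -0.006,"tz": 0,"twist": 0.03},
    {"tx": 0,"ty": -0.006,"tz": 0,"twist": 0.06},
    {"tx": 0,"ty": -0.006,"tz": 0,"twist": 0.09},
    {"tx": 0,"ty": -0.006,"tz": 0,"twist": 0.1},
    {"tx": 0,"ty": -0.006,"tz": 0,"twist": 0.1},
    {"tx": 0,"ty": -0.006,"tz": 0,"twist": 0.1},
  ],
)

```text
t: 9.67
eef_pos: [0.5697, -0.0111, 0.1004]
ee_rot: [-3.141, -0.001, -0.164]
force: [-2.8, 4.1, 5.8]
width: 0.0474
gripper_force: 55.0
```

```bash
python3 tr.py s3
```

```text
9.67 [ 0.57  -0.011  0.1  ] -0.16362534052072397 [-2.836  4.099  5.812] [1.575 0.731 0.204] 0.047370385563259246 55.00165522098541
lever shift (0.0, 0.0, 1.0) nut (-0.25, 0.75, 0.739)
```

Call:
arm_command(
  commands=[
    {"tx": 0,"ty": 0,"tz": 0,"twist": 0.02},
    {"tx": 0,"ty": 0,"tz": 0,"twist": 0.03},
    {"tx": 0,"ty": 0,"tz": 0,"twist": 0.04},
    {"tx": 0,"ty": 0,"tz": 0,"twist": 0.05},
    {"tx": 0,"ty": 0,"tz": 0,"twist": 0.06},
    {"tx": 0,"ty": 0,"tz": 0,"twist": 0.06},
    {"tx": 0,"ty": 0,"tz": 0,"twist": 0.06},
    {"tx": 0,"ty": 0,"tz": 0,"twist": 0.06},
  ],
)

```text
t: 10.38
eef_pos: [0.5698, -0.0108, 0.1004]
ee_rot: [-3.14, -0.001, -0.351]
force: [-2.7, 4.6, 6.4]
width: 0.0471
gripper_force: 55.0
```

```bash
python3 tr.py s4; python3 - <<'E'
import cv2,numpy as np
f=lambda n:cv2.resize(cv2.imread(f"pics/{n}.png")[170:290,260:380],(400,400),interpolation=2)
cv2.imwrite("pics/d.png",np.hstack([f("s1"),f("s4")]))
E
```

```text
10.38 [ 0.57  -0.011  0.1  ] -0.351346155172904 [-2.672  4.552  6.39 ] [2.068 0.835 0.468] 0.04711662558216053 55.00141739845276
lever shift (0.0, 0.0, 0.999) nut (-0.75, 0.5, 0.828)
```

View pics/d.png

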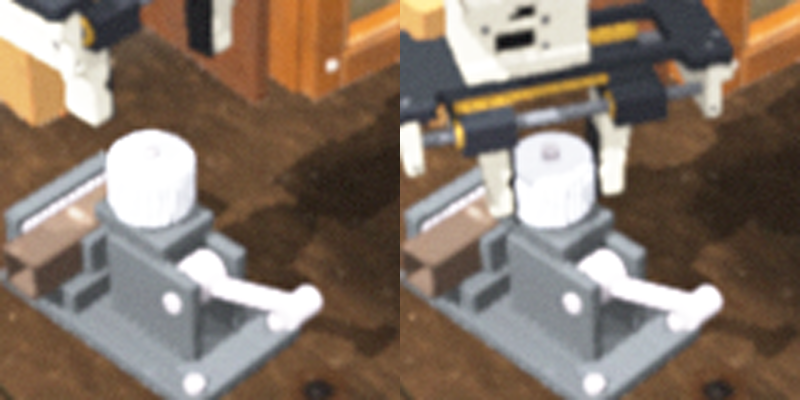

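The lever hasn't moved after 0.5 rad, and both fingers hold the nut squarely. I'll keep turning in small steps.

Call:
arm_command(
  commands=[
    {"tx": 0,"ty": 0,"tz": 0,"twist": 0.02},
    {"tx": 0,"ty": 0,"tz": 0,"twist": 0.03},
    {"tx": 0,"ty": 0,"tz": 0,"twist": 0.04},
    {"tx": 0,"ty": 0,"tz": 0,"twist": 0.05},
    {"tx": 0,"ty": 0,"tz": 0,"twist": 0.06},
    {"tx": 0,"ty": 0,"tz": 0,"twist": 0.06},
    {"tx": 0,"ty": 0,"tz": 0,"twist": 0.06},
    {"tx": 0,"ty": 0,"tz": 0,"twist": 0.06},
  ],
)

```text
t: 11.1
eef_pos: [0.57, -0.0106, 0.1004]
ee_rot: [-3.14, -0.001, -0.54]
force: [-2.3, 6.5, 4.8]
width: 0.0471
gripper_force: 55.0
```

```bash
sed -i 's/^print("lever.*/print("lever shift",shift(336,360,251,274),"tube",shift(262,284,233,252))/' tr.py; python3 tr.py s5
```

```text
11.1 [ 0.57  -0.011  0.1  ] -0.5397209694406722 [-2.264  6.502  4.787] [2.431 0.789 0.555] 0.04711458236926664 55.00185191631317
lever shift (0.0, 0.0, 1.0) tube (-0.25, -0.25, 0.974)
```

Call:
arm_command(
  commands=[
    {"tx": 0,"ty": 0,"tz": 0,"twist": 0.02},
    {"tx": 0,"ty": 0,"tz": 0,"twist": 0.03},
    {"tx": 0,"ty": 0,"tz": 0,"twist": 0.04},
    {"tx": 0,"ty": 0,"tz": 0,"twist": 0.05},
    {"tx": 0,"ty": 0,"tz": 0,"twist": 0.06},
    {"tx": 0,"ty": 0,"tz": 0,"twist": 0.06},
    {"tx": 0,"ty": 0,"tz": 0,"twist": 0.06},
    {"tx": 0,"ty": 0,"tz": 0,"twist": 0.06},
  ],
)

```text
t: 11.82
eef_pos: [0.5701, -0.0103, 0.1004]
ee_rot: [-3.139, -0.0, -0.728]
force: [-1.6, 7.9, 4.8]
width: 0.0472
gripper_force: 55.0
```

```bash
python3 tr.py s6
```

```text
11.82 [ 0.57 -0.01  0.1 ] -0.7281254634566372 [-1.563  7.859  4.839] [2.779 0.739 0.519] 0.04716186981847763 55.00317335128784
lever shift (0.0, 0.0, 1.0) tube (-0.25, -0.25, 0.958)
```

Call:
arm_command(
  commands=[
    {"tx": -0.003,"ty": -0.004,"tz": 0,"twist": 0.02},
    {"tx": -0.003,"ty": -0.004,"tz": 0,"twist": 0.03},
    {"tx": -0.003,"ty": -0.004,"tz": 0,"twist": 0.04},
    {"tx": -0.003,"ty": -0.004,"tz": 0,"twist": 0.05},
    {"tx": -0.003,"ty": -0.004,"tz": 0,"twist": 0.06},
    {"tx": -0.003,"ty": -0.004,"tz": 0,"twist": 0.06},
    {"tx": -0.003,"ty": -0.004,"tz": 0,"twist": 0.06},
    {"tx": -0.003,"ty": -0.004,"tz": 0,"twist": 0.06},
  ],
)

```text
t: 12.53
eef_pos: [0.5703, -0.01, 0.1004]
ee_rot: [-3.14, -0.001, -0.917]
force: [-0.3, 3.4, 4.5]
width: 0.0471
gripper_force: 55.0
```

```bash
python3 tr.py s7
```

```text
12.53 [ 0.57 -0.01  0.1 ] -0.9170332466182076 [-0.288  3.364  4.532] [ 1.251 -0.084  0.588] 0.04708107586331371 55.00184655189514
lever shift (0.0, 0.0, 1.0) tube (-0.5, -0.25, 0.92)
```

Call:
arm_command(
  commands=[
    {"tx": 0,"ty": 0,"tz": 0,"twist": 0.02},
    {"tx": 0,"ty": 0,"tz": 0,"twist": 0.03},
    {"tx": 0,"ty": 0,"tz": 0,"twist": 0.04},
    {"tx": 0,"ty": 0,"tz": 0,"twist": 0.05},
    {"tx": 0,"ty": 0,"tz": 0,"twist": 0.05},
    {"tx": 0,"ty": 0,"tz": 0,"twist": 0.05},
    {"tx": 0,"ty": 0,"tz": 0,"twist": 0.05},
    {"tx": 0,"ty": 0,"tz": 0,"twist": 0.05},
  ],
)

```text
t: 13.25
eef_pos: [0.5705, -0.0099, 0.1004]
ee_rot: [-3.14, -0.0, -1.074]
force: [2.3, 3.8, 5.3]
width: 0.047
gripper_force: 55.0
```

```bash
python3 tr.py s8
```

```text
13.25 [ 0.57 -0.01  0.1 ] -1.0739348757038818 [2.303 3.79  5.332] [ 1.578 -0.428  0.471] 0.04697987432329966 55.00271916389465
lever shift (0.0, 0.0, 1.0) tube (-0.75, -0.25, 0.864)
```

Call:
arm_command(
  commands=[
    {"tx": 0,"ty": 0,"tz": 0,"twist": 0.02},
    {"tx": 0,"ty": 0,"tz": 0,"twist": 0.03},
    {"tx": 0,"ty": 0,"tz": 0,"twist": 0.04},
    {"tx": 0,"ty": 0,"tz": 0,"twist": 0.05},
    {"tx": 0,"ty": 0,"tz": 0,"twist": 0.05},
    {"tx": 0,"ty": 0,"tz": 0,"twist": 0.05},
    {"tx": 0,"ty": 0,"tz": 0,"twist": 0.05},
    {"tx": 0,"ty": 0,"tz": 0,"twist": 0.05},
  ],
)

```text
t: 13.97
eef_pos: [0.5707, -0.0098, 0.1004]
ee_rot: [-3.139, -0.0, -1.231]
force: [2.6, 5.3, 5.4]
width: 0.0474
gripper_force: 55.0
```

```bash
python3 tr.py s9
```

```text
13.97 [ 0.571 -0.01   0.1  ] -1.2308083094465967 [2.642 5.313 5.385] [ 1.666 -0.72   0.499] 0.04740979677984465 55.003657937049866
lever shift (0.0, 0.0, 0.999) tube (-1.0, -0.25, 0.799)
```

Call:
arm_command(
  commands=[
    {"tx": 0,"ty": 0,"tz": 0,"twist": 0.02},
    {"tx": 0,"ty": 0,"tz": 0,"twist": 0.03},
    {"tx": 0,"ty": 0,"tz": 0,"twist": 0.04},
    {"tx": 0,"ty": 0,"tz": 0,"twist": 0.05},
    {"tx": 0,"ty": 0,"tz": 0,"twist": 0.05},
    {"tx": 0,"ty": 0,"tz": 0,"twist": 0.05},
    {"tx": 0,"ty": 0,"tz": 0,"twist": 0.05},
    {"tx": 0,"ty": 0,"tz": 0,"twist": 0.05},
  ],
)

```text
t: 14.68
eef_pos: [0.5709, -0.0097, 0.1004]
ee_rot: [-3.139, 0.0, -1.388]
force: [3.1, 4.8, 3.8]
width: 0.0468
gripper_force: 55.0
```

```bash
python3 tr.py s10
```

```text
14.68 [ 0.571 -0.01   0.1  ] -1.3878307187702823 [3.056 4.845 3.806] [ 1.836 -1.     0.568] 0.04679053317846342 55.00471293926239
lever shift (0.0, 0.0, 0.999) tube (-2.25, -1.5, 0.786)
```

Call:
arm_command(
  commands=[
    {"tx": 0,"ty": 0,"tz": 0,"twist": 0.02},
    {"tx": 0,"ty": 0,"tz": 0,"twist": 0.03},
    {"tx": 0,"ty": 0,"tz": 0,"twist": 0.04},
    {"tx": 0,"ty": 0,"tz": 0,"twist": 0.05},
    {"tx": 0,"ty": 0,"tz": 0,"twist": 0.05},
    {"tx": 0,"ty": 0,"tz": 0,"twist": 0.05},
    {"tx": 0,"ty": 0,"tz": 0,"twist": 0.05},
    {"tx": 0,"ty": 0,"tz": 0,"twist": 0.05},
  ],
)

```text
t: 15.4
eef_pos: [0.571, -0.0097, 0.1004]
ee_rot: [-3.139, 0.001, -1.545]
force: [3.8, 6.2, 4.0]
width: 0.0476
gripper_force: 55.0
```

```bash
python3 tr.py s11
```

```text
15.4 [ 0.571 -0.01   0.1  ] -1.5448773733696972 [3.75  6.237 4.015] [ 1.704 -1.055  0.539] 0.047587584097948936 55.00445902347565
lever shift (0.0, -0.25, 0.998) tube (-2.25, -1.5, 0.788)
```

Call:
arm_command(
  commands=[
    {"tx": 0,"ty": 0,"tz": 0,"twist": 0.01},
    {"tx": 0,"ty": 0,"tz": 0,"twist": 0.02},
    {"tx": 0,"ty": 0,"tz": 0,"twist": 0.03},
    {"tx": 0,"ty": 0,"tz": 0,"twist": 0.04},
    {"tx": 0,"ty": 0,"tz": 0,"twist": 0.04},
    {"tx": 0,"ty": 0,"tz": 0,"twist": 0.04},
    {"tx": 0,"ty": 0,"tz": 0,"twist": 0.04},
    {"tx": 0,"ty": 0,"tz": 0,"twist": 0.04},
  ],
)

```text
t: 16.12
eef_pos: [0.5707, -0.0098, 0.1004]
ee_rot: [-3.139, 0.001, -1.671]
force: [2.5, 4.3, 5.1]
width: 0.047
gripper_force: 55.0
```

```bash
python3 tr.py s12
```

```text
16.12 [ 0.571 -0.01   0.1  ] -1.670516868678694 [2.54  4.317 5.092] [ 1.736 -0.767  0.585] 0.04695930429212383 55.002912282943726
lever shift (-0.75, -1.75, 0.964) tube (-2.25, -1.25, 0.783)
```

The lever has crept back by about 1.75 px (about 0.05 rad), so the jaw is biting. I'll let go of the nut, lift, and go to the lever.

Call:
arm_command(
  commands=[
    {"tx": 0,"ty": 0,"tz": 0,"twist": 0},
    {"tx": 0,"ty": 0,"tz": 0,"twist": 0},
    {"tx": 0,"ty": 0,"tz": 0,"twist": 0},
    {"tx": 0,"ty": 0,"tz": -0.08,"twist": 0},
    {"tx": 0,"ty": 0,"tz": -0.2,"twist": 0},
    {"tx": 0,"ty": 0,"tz": -0.32,"twist": 0},
    {"tx": 0,"ty": 0,"tz": -0.32,"twist": 0},
    {"tx": 0,"ty": 0,"tz": -0.32,"twist": 0},
  ],
  claw=0.7,
  grip_force=10,
)

```text
t: 16.83
eef_pos: [0.5699, -0.0104, 0.1812]
ee_rot: [-3.139, 0.001, -1.673]
force: [-0.5, -0.1, -0.5]
width: 0.0612
gripper_force: 0.0
```

```bash
python3 tr.py s13
```

```text
16.83 [ 0.57  -0.01   0.181] -1.6733638595807219 [-0.522 -0.07  -0.541] [ 0.089 -0.017  0.012] 0.06124427041580318 0.0
lever shift (-0.75, -1.75, 0.966) tube (-2.25, -1.25, 0.777)
```

Call:
arm_command(
  commands=[
    {"tx": 0,"ty": 0.1,"tz": 0,"twist": -0.579},
    {"tx": 0,"ty": 0.2,"tz": 0,"twist": -0.579},
    {"tx": 0.1,"ty": 0.3,"tz": 0,"twist": -0.579},
    {"tx": 0.122,"ty": 0.44,"tz": 0,"twist": -0.579},
    {"tx": 0.122,"ty": 0.44,"tz": 0,"twist": -0.579},
    {"tx": 0.122,"ty": 0.44,"tz": 0,"twist": -0.579},
    {"tx": 0.122,"ty": 0.44,"tz": 0,"twist": -0.579},
    {"tx": 0.122,"ty": 0.44,"tz": 0,"twist": -0.579},
  ],
  claw=0,
)

```text
t: 17.55
eef_pos: [0.4556, -0.0298, 0.1785]
ee_rot: [3.14, 0.002, -0.667]
force: [-0.5, 0.4, -0.6]
width: 0.0136
gripper_force: 0.0
```

Call:
arm_command(
  commands=[
    {"tx": 0,"ty": 0,"tz": 0.1,"twist": -0.26},
    {"tx": 0,"ty": 0,"tz": 0.15,"twist": -0.26},
    {"tx": 0,"ty": 0,"tz": 0.2,"twist": -0.26},
    {"tx": 0,"ty": 0,"tz": 0.24,"twist": -0.26},
    {"tx": 0,"ty": 0,"tz": 0.24,"twist": -0.26},
    {"tx": 0,"ty": 0,"tz": 0.24,"twist": -0.26},
    {"tx": 0,"ty": 0,"tz": 0.24,"twist": -0.26},
    {"tx": 0,"ty": 0,"tz": 0.24,"twist": -0.26},
  ],
)

```text
t: 18.22
eef_pos: [0.4556, -0.0299, 0.1183]
ee_rot: [3.141, 0.003, 0.146]
force: [-0.4, -0.1, 0.0]
width: 0.0003
gripper_force: 0.0
```

```bash
python3 - <<'E'
from h import *
s=get_state();print(s['t'],s['eef_pos'],s['ee_rot'],s['force'],s['width'])
E
```

```text
18.2167 [ 0.4555712  -0.02991919  0.11833476] [3.14121421 0.00331313 0.1462936 ] [-0.38157122 -0.05137082  0.0319146 ] 0.00027813058767106613
```

Call:
arm_command(
  commands=[
    {"tx": -0.01,"ty": 0,"tz": 0.06,"twist": 0},
    {"tx": -0.01,"ty": 0,"tz": 0.08,"twist": 0},
    {"tx": -0.01,"ty": 0,"tz": 0.09,"twist": 0},
    {"tx": -0.01,"ty": 0,"tz": 0.095,"twist": 0},
    {"tx": -0.01,"ty": 0,"tz": 0.1,"twist": 0},
    {"tx": -0.01,"ty": 0,"tz": 0.105,"twist": 0},
    {"tx": -0.01,"ty": 0,"tz": 0.11,"twist": 0},
    {"tx": -0.01,"ty": 0,"tz": 0.115,"twist": 0},
  ],
)

```text
t: 18.88
eef_pos: [0.4534, -0.0303, 0.0913]
ee_rot: [3.141, 0.002, 0.143]
force: [-6.1, -1.0, 6.7]
width: 0.0007
gripper_force: 3.7
```

```bash
cat > st.py <<'E'
from h import *
np.set_printoptions(precision=4,suppress=True)
for i in range(3):
    s=get_state();z=s['eef_pos'][2];print(round(s['t'],2),s['eef_pos'],s['force'],"v",round(1-np.arcsin((z-.063)/.08),3))
    if i<2: grab_frame("scene")
E
python3 st.py
```

```text
18.88 [ 0.4534 -0.0303  0.0913] [-6.0906 -0.993   6.7361] v 0.638
18.93 [ 0.4533 -0.0302  0.0911] [-5.3954 -0.866   6.0309] v 0.641
18.98 [ 0.4535 -0.0302  0.0912] [-2.407  -1.2168  3.3974] v 0.639
```

Call:
arm_command(
  commands=[
    {"tx": -0.002,"ty": 0,"tz": 0.006,"twist": 0},
    {"tx": -0.004,"ty": 0,"tz": 0.012,"twist": 0},
    {"tx": -0.006,"ty": 0,"tz": 0.018,"twist": 0},
    {"tx": -0.008,"ty": 0,"tz": 0.024,"twist": 0},
    {"tx": -0.01,"ty": 0,"tz": 0.03,"twist": 0},
    {"tx": -0.012,"ty": 0,"tz": 0.036,"twist": 0},
    {"tx": -0.013,"ty": 0,"tz": 0.041,"twist": 0},
    {"tx": -0.014,"ty": 0,"tz": 0.046,"twist": 0},
  ],
)

```text
t: 19.65
eef_pos: [0.4497, -0.0308, 0.0798]
ee_rot: [3.141, 0.002, 0.143]
force: [-5.9, -0.6, 8.0]
width: 0.0002
gripper_force: 3.7
```

```bash
python3 st.py
```

```text
19.65 [ 0.4497 -0.0308  0.0798] [-5.9087 -0.5862  8.0412] v 0.789
19.7 [ 0.4497 -0.0308  0.0796] [-5.9199 -0.1819  6.3025] v 0.791
19.75 [ 0.4499 -0.0308  0.0797] [-2.0688 -1.36    3.9588] v 0.79
```

Call:
arm_command(
  commands=[
    {"tx": -0.001,"ty": 0,"tz": 0.004,"twist": 0},
    {"tx": -0.002,"ty": 0,"tz": 0.008,"twist": 0},
    {"tx": -0.003,"ty": 0,"tz": 0.013,"twist": 0},
    {"tx": -0.004,"ty": 0,"tz": 0.018,"twist": 0},
    {"tx": -0.005,"ty": 0,"tz": 0.023,"twist": 0},
    {"tx": -0.006,"ty": 0,"tz": 0.028,"twist": 0},
    {"tx": -0.006,"ty": 0,"tz": 0.033,"twist": 0},
    {"tx": -0.006,"ty": 0,"tz": 0.038,"twist": 0},
  ],
)

```text
t: 20.42
eef_pos: [0.4488, -0.0309, 0.0703]
ee_rot: [3.141, 0.001, 0.143]
force: [-3.4, -1.3, 3.8]
width: 0.0003
gripper_force: 2.4
```

```bash
python3 st.py
```

```text
20.42 [ 0.4488 -0.0309  0.0703] [-3.4147 -1.2707  3.8396] v 0.909
20.47 [ 0.4488 -0.0308  0.0701] [-3.3489 -0.3805  4.3119] v 0.911
20.52 [ 0.449  -0.0308  0.0702] [-1.2028 -0.5799  2.474 ] v 0.91
```

The force peaked near v≈0.8 at about 6.6 N, which is about 5 N over friction. It's falling now, so the setting is right and I'll close the lever fully.

Call:
arm_command(
  commands=[
    {"tx": 0,"ty": 0,"tz": 0.01,"twist": 0},
    {"tx": 0,"ty": 0,"tz": 0.02,"twist": 0},
    {"tx": 0,"ty": 0,"tz": 0.03,"twist": 0},
    {"tx": 0,"ty": 0,"tz": 0.04,"twist": 0},
    {"tx": 0,"ty": 0,"tz": 0.05,"twist": 0},
    {"tx": 0,"ty": 0,"tz": 0.06,"twist": 0},
    {"tx": 0,"ty": 0,"tz": 0.068,"twist": 0},
    {"tx": 0,"ty": 0,"tz": 0.074,"twist": 0},
  ],
)

```text
t: 21.18
eef_pos: [0.4497, -0.0304, 0.0512]
ee_rot: [-3.142, -0.0, 0.144]
force: [-0.1, 0.0, 1.9]
width: 0.0002
gripper_force: 0.9
```

```bash
python3 st.py
```

```text
21.18 [ 0.4497 -0.0304  0.0512] [-0.0945  0.0452  1.8649] v 1.148
21.23 [ 0.4498 -0.0304  0.0512] [-0.6694 -0.5985  2.38  ] v 1.148
21.28 [ 0.4497 -0.0304  0.0514] [-0.184  -0.1217  0.5285] v 1.146
```

Call:
arm_command(
  commands=[
    {"tx": 0,"ty": 0,"tz": 0.004,"twist": 0},
    {"tx": 0,"ty": 0,"tz": 0.008,"twist": 0},
    {"tx": 0,"ty": 0,"tz": 0.008,"twist": 0},
    {"tx": 0,"ty": 0,"tz": 0.008,"twist": 0},
    {"tx": 0,"ty": 0,"tz": 0.008,"twist": 0},
    {"tx": 0,"ty": 0,"tz": 0.008,"twist": 0},
    {"tx": 0,"ty": 0,"tz": 0.008,"twist": 0},
    {"tx": 0,"ty": 0,"tz": 0.008,"twist": 0},
  ],
)

```text
t: 21.95
eef_pos: [0.4499, -0.0305, 0.0507]
ee_rot: [3.141, -0.001, 0.144]
force: [-5.9, 1.1, 16.5]
width: 0.0005
gripper_force: 7.8
```

Call:
arm_command(
  commands=[
    {"tx": 0,"ty": 0,"tz": -0.1,"twist": 0},
    {"tx": 0,"ty": 0,"tz": -0.25,"twist": 0},
    {"tx": 0,"ty": 0,"tz": -0.4,"twist": 0},
    {"tx": 0,"ty": 0,"tz": -0.55,"twist": 0},
    {"tx": 0,"ty": 0,"tz": -0.65,"twist": 0},
    {"tx": 0,"ty": 0,"tz": -0.65,"twist": 0},
    {"tx": 0,"ty": 0,"tz": -0.65,"twist": 0},
    {"tx": 0,"ty": 0,"tz": -0.65,"twist": 0},
  ],
)

```text
t: 22.62
eef_pos: [0.4491, -0.0305, 0.2117]
ee_rot: [-3.141, 0.0, 0.143]
force: [0.4, 0.1, 0.6]
width: 0.0005
gripper_force: 0.0
```

```bash
python3 lev2.py z1; python3 - <<'E'
import cv2,numpy as np
f=lambda n:cv2.resize(cv2.imread(f"pics/{n}")[190:300,250:370],(400,367),interpolation=2)
cv2.imwrite("pics/e.png",np.hstack([f("scene0.png"),f("z1.png")]))
E
```

```text
22.6667 [ 0.45 -0.03  0.21] [0.69 0.29 0.32] [-0.04 -0.04 -0.04]
[(array([349.7, 279.9]), 0.8)] [(array([304.5, 223.9]), 0.9)] [(array([314. , 248.1, 357.4, 286.7]), 0.64)]
```

View pics/e.png

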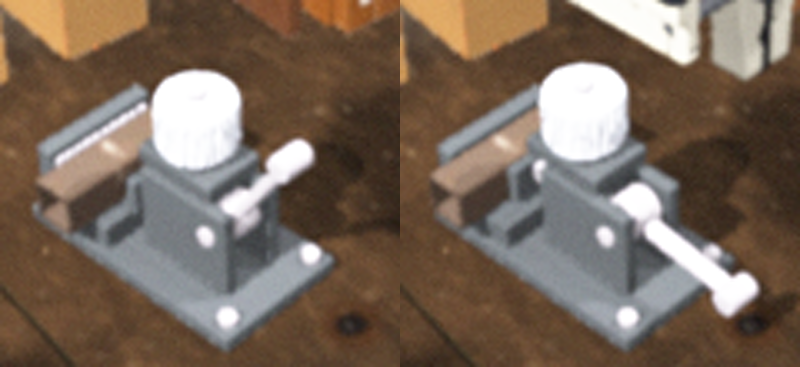

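The lever is down on its stop, with its end at scene (349.7,279.9), which matches v≈1.15. The tube is pressed against the packing in its seat. The arm is clear, so I'm handing in.

```bash
python3 -c "
from station import *
print(job_done())"
```

```text
the job is handed in; nothing more can be done
None
```

I turned the nut clockwise about 1.8 rad until the jaw bit, with the lever at about 0.6 rad. I then closed the lever to its stop against a peak of about 5 N over friction; it stayed shut after the arm lifted clear, the tube is still in its seat, and the job is handed in.

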